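# Unlatch the reagent case and take out the bottle

### The arm

A 7-joint arm with a two-finger parallel gripper is mounted at the origin on a cart in front of the work surface, level with it; the furniture and walls round the work are solid. World frame = base frame: x ahead of the robot, y to its left, z up, the work surface at z = 0. Lengths are in m, angles in degrees, forces in N, time in s.
With the tool pointing down it reaches from about 0.425 to 0.875 m from the base axis. Payload 4.7 kg.
Tool frame: the origin (TCP) lies at the very end of the fingers, on their centre line; the grasp point (between the pads) lies 19 mm behind it; y points along the fingers, z is the direction in which the jaws open and shut, and the axes are right-handed (so a half turn about y gives the same grasp; the last joint's range is limited). The gripper opens to 87 mm and grips with 3 to 60 N. Pads are 19 mm wide; open, the fingers measure 117 mm over their backs; the gripper's body (75 mm by 190 mm) begins 51 mm behind the grasp point.
Start: joints at [65.839, 18.392, -4.016, 83.108, 1.295, 78.541, -3.26], TCP at [0.274, -0.589, 0.223] pointing down, gripper open.
Joint ranges: [-163.93, 163.93], [-17.29, 119.83], [-79.2, 71.16], [3.27, 140.29], [-89.18, 269.18], [5.43, 117.66], [-154.24, 154.24]. Speed limits (degrees/s): [147.25, 147.25, 180, 180, 180, 180, 180].

### API

Orientations are given as [roll, pitch, yaw] about the fixed x, y, z axes, in that order (R = Rz(yaw) Ry(pitch) Rx(roll)).
In Python, from cell import env gives the robot as it stands.
- The arm moves only by the shell command python3 -m pendant 'ROWS' [FORCE]. ROWS is JSON, one flat list of numbers, 7 for each row, row after row: the shift along the world's x, y, z in units of 40 mm (1.0 is 40 mm), then the turn, a rotation vector about the world's x, y, z in units of 10 degrees (1.0 is 10 degrees), then the finger opening in mm, from 0 to 87. In form: [x, y, z, wx, wy, wz, jaw, x, y, z, wx, wy, wz, jaw, ...]. A call has 1 to 10 rows; each row shifts and turns the commanded pose from where the row before left it; what a row does not reach is not made up. A row lasts 1/8 s, in which the tool goes at most 62.5 mm and 10.7 degrees, less where a joint would pass 70% of its speed; a pose out of reach is approached as far as the arm can. A call is refused whole if a number of a shift passes 1 or a number of a turn 1, either way. A call with a gripper value outside its range is refused whole. The fingers move at their own pace and stop on an object; FORCE is the grip in N (left out, the last holds). Time passes only in rows, so rows that do not move let the fingers close. It gives the time, the measured TCP pose, the force and the opening at its end, in the units of the state.
- env.get_obs(): the state, without advancing time (a new reading comes with each control period).
- env.read_camera(name): name is "side" or "top"; returns a dict with "image" (480x640x3 uint8, red, green, blue), "fx", "fy", "cx", "cy" (pixels), "k1" (the pictures are not rectified: a ray, as slopes to the right and down, at radius r is drawn at 1 + k1 r^2 times it, then the intrinsics apply), "cam_to_world" (4x4, takes a point from camera to world coordinates). Camera axes: x right, y up, looking along -z (the intrinsics and any distortion apply to the point x, -y, -z); pixel columns grow to the right and rows downward; lengths in m; the calibration is good to about 2 mm. A picture is of the moment at which its call begins. There is no depth.
- env.sign_off(): hands the job in, once; it reports no verdict.
The state is a dict: "time_s": time; "qpos": joint angles; "joint_velocities": joint speeds; "effort": joint torques, N m; "tool_pos": TCP position; "tool_rot": TCP orientation; "force": force on the tool from outside, world axes, zero at the start; "wrist_torque": the same for the moment, N m; "grip_width": finger opening in m.
Only numpy, scipy, OpenCV 4.12 (cv2) and the standard library are available. Lean on these libraries where they do the work, as an engineer would, in place of code of your own. Each camera call takes 0.05 s, during which the arm holds its last target.

### The job

The grey case stands with its front to the left. Swing the latch lever on its front sideways, towards the robot, until its hook is well clear of the lid; then lift the lid by its front ledge and swing it open until it stands upright or beyond by itself. Take the capped bottle out, stand it upright on the bench outside the case, and leave the lid open and the other things on the bench where they are.

Things in the scene. Friction and masses are not known exactly. Their poses are not given: they have to be found in the camera images.
- case: grey plastic case, fixed; shut it is 130 mm deep (x), 210 wide (y), 130 high: an open base 85 mm high with 6 mm walls and floor, and a 45 mm high lid shell. Origin: centre of its underside; its x points to the hinged back, -x to the front with latch and ledge, z up. It is turned by a yaw of -1.5 to -1.15 rad: its front faces the robot's left, its -y end the robot, its lid opens to the right
- latch (a joint): steel lever, a C-shaped bar 6 mm thick, 4 to 10 mm off the case's front. Turns about the case's x through (-0.072, 0.016, 0.035) there. 0: upright, its top hook over a small block on the lid; grows (rad) as the top swings to the case's -y (to the robot). Under 0.45 it holds the lid shut, over 0.5 it is free; stop at 1.5. Stays where left (friction 1.5 N at the knob). Starts at 0 to 0.12
- latch_knob (a point): middle of the lever's round finger knob: 14 mm thick, axis along the case's x, from 75 to 96 mm in front of the case's origin, 46 mm from the lever's pivot. At latch 0 it lies at (-0.0855, 0, 0.078) in the case frame. It is wholly under the lid's ledge: reach it with fingers slanting in from the front and push or draw it sideways and down round the pivot
- lid (a joint): lid of the case, hinged along the back top edge of the base; 0 shut, grows in rad as the front rises, 1.57 stands upright, end stop at 1.8. The stiff hinge (0.4 N m) holds it wherever it is left; 2 to 4 N at the ledge raises it
- lid_edge (a point): middle of the lower front edge of the lid's black ledge: a flat lip 150 mm wide (y), 8 mm thick, standing 36 mm out from the lid's front, underside 120 mm above the bench when shut; fingertips put under it lift the lid. Shut, this point lies at (-0.101, 0, 0.120) in the case frame; it moves and turns with the lid
- lid_hinge (a point): point on the lid's hinge line, at (0.065, 0, 0.085) in the case frame; the hinge line runs along the case's y
- bottle_mid (a point): centre, half-way up, of the brown capped bottle, 56 mm in diameter up to its shoulder (about two thirds up), 105 mm high with the narrower cap, 0.1 to 0.2 kg; stands on the case's floor (6 mm above the bench) under the lid, within 32 mm of the case's middle, and sticks out 26 mm above the base's rim. z up along the bottle
- tape_roll: roll of tape lying flat, 104 mm across, 25 mm high, to the left; to be left alone; origin at the centre of its underside
- wire_rack: small wire rack with two capped tubes, 52x86x122 mm, at the far left; to be left alone; origin at the centre of its underside
- glass_beaker: small empty beaker, 57 mm across, 70 mm high, far to the right of the case, behind its hinges; to be left alone; origin at the centre of its underside

How it is judged (in metres and radians):
On the way, in this order (a step that is already met when the one before it is completed fails the run):
1. the latch lever is swung clear (over 0.5 rad) with the lid still shut (value of joint latch above 0.5 rad and value of joint lid below 0.1 rad), for 0.1 s.
2. the lid stands open (over 1.35 rad) with the bottle still upright in the case (value of joint lid above 1.35 rad and angle between bottle_mid's own z axis and vertical below 0.3 rad and horizontal distance between bottle_mid and case below 0.08 m), for 0.2 s.
At the end, for the whole second after the job is handed in: the lid stands open by itself at more than 1.35 rad (77 degrees); the bottle stands upright (within 0.1 rad) and at rest on the bench (its centre 45 to 60 mm above it), outside the case (centre more than 125 mm from the case's middle along its width, or 90 mm to its front or 110 mm to its back) (value of joint lid above 1.35 rad and height (world z) of bottle_mid between 0.045 and 0.06 m and angle between bottle_mid's own z axis and vertical below 0.1 rad and linear speed of bottle below 0.02 m/s and (y of bottle_mid in the frame of case below -0.125 m or y of bottle_mid in the frame of case above 0.125 m or x of bottle_mid in the frame of case below -0.09 m or x of bottle_mid in the frame of case above 0.11 m)); the robot touches nothing.
It fails at once if the bottle is tipped over (angle between bottle_mid's own z axis and vertical above 0.7 rad).
It fails at once if the tape roll is disturbed (over 30 mm) (distance of tape_roll from where it was at the start of the episode above 0.03 m).
It fails at once if the wire rack is disturbed (over 30 mm) (distance of wire_rack from where it was at the start of the episode above 0.03 m).
It fails at once if the glass beaker is disturbed (over 30 mm) (distance of glass_beaker from where it was at the start of the episode above 0.03 m).
It also fails if it takes over 72 s, if anything falls off the work surface, if the arm or the gripper's body presses on something with over 40 N, if the wrist force passes 120 N, or if a joint passes its speed limit or range.

## Working session

There is one attempt and no reset: what is moved stays moved. The work goes in short steps, Python scripts to look and compute and a shell command to move; the robot and the scene stay as the last step left them, time stands still between calls to the robot, and variables do not carry over. Pictures are saved under pics/ and viewed, and the job is handed in when it is done.

```bash
ls; mkdir -p pics
python3 - <<'E'
from cell import env
import cv2,numpy as np
o=env.get_obs()
for k,v in o.items(): print(k,np.round(v,3))
for n in("side","top"):
    c=env.read_camera(n); cv2.imwrite(f"pics/{n}0.png",c["image"][:,:,::-1])
    print(n,c["fx"],c["fy"],c["cx"],c["cy"],c["k1"]);print(np.round(c["cam_to_world"],3))
E
```

```text
pics
time_s 0.0
qpos [65.837 18.438 -4.015 83.175  1.295 78.539 -3.258]
joint_velocities [-0.059 -0.033 -0.003  0.018  0.021  0.032 -0.044]
effort [ 0.0000e+00 -4.9129e+01 -4.0400e-01 -3.1253e+01 -6.4000e-02  4.4000e-02
  0.0000e+00]
tool_pos [ 0.274 -0.589  0.221]
tool_rot [-9.01080e+01 -6.00000e-03 -1.55025e+02]
force [-0.524  0.112  0.708]
wrist_torque [ 0.011 -0.003 -0.017]
grip_width 0.087
side 448.36734329409234 448.36734329409234 324.1868358890496 237.30717108874023 -0.025957345461476888
[[-0.886  0.332 -0.324  0.175]
 [-0.463 -0.624  0.629  0.72 ]
 [ 0.007  0.708  0.707  0.881]
 [ 0.     0.     0.     1.   ]]
top 496.1268346083599 496.1268346083599 315.33224100943755 232.71467976272785 0.001575530379288472
[[ 0.059  0.976 -0.209  0.294]
 [-0.998  0.058 -0.011 -0.003]
 [ 0.002  0.209  0.978  1.346]
 [ 0.     0.     0.     1.   ]]
```

View pics/side0.png

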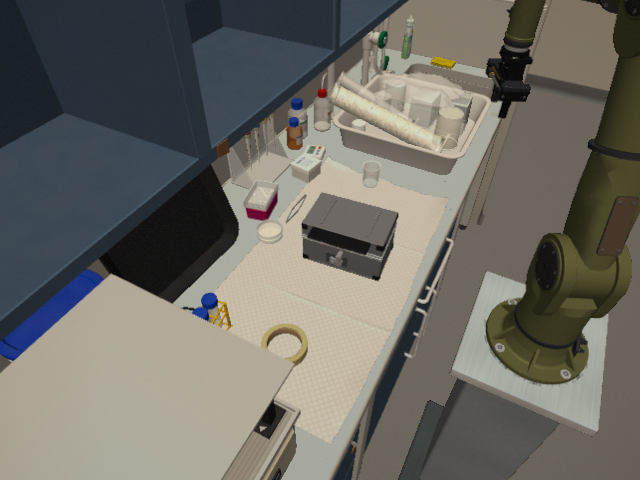

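View pics/top0.png

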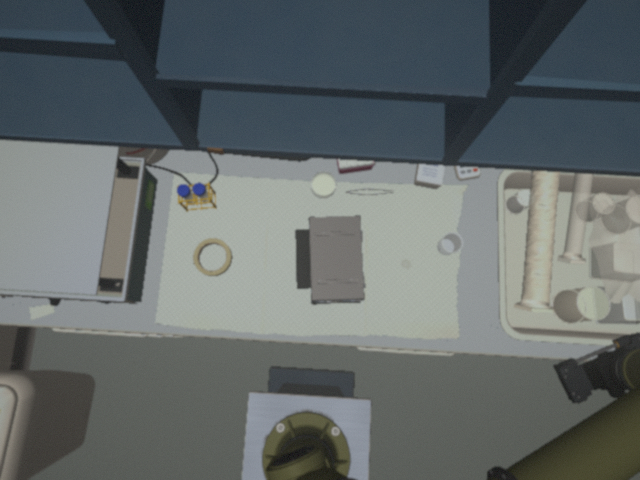

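The side view shows the case at about (350,235) with the latch knob near (337,260), the tape at (285,343) and the rack at (212,310). In the top view the case lid is at (336,258), the ledge at (303,258), the beaker at (449,244) and the tape at (212,257). I'll enlarge these for corner pixels.

```bash
cat > h.py <<'E'
from cell import env
import cv2,numpy as np
def cam(n): return env.read_camera(n)
def ray(c,u,v):
    d=np.array([(u-c["cx"])/c["fx"],(v-c["cy"])/c["fy"]]); s=d.copy()
    for _ in range(10): s=d/(1+c["k1"]*(s@s))
    M=np.array(c["cam_to_world"]); r=M[:3,:3]@np.array([s[0],-s[1],-1.]); return M[:3,3],r/np.linalg.norm(r)
def onz(c,u,v,z):
    o,r=ray(c,u,v); return o+r*(z-o[2])/r[2]
def proj(c,p):
    M=np.array(c["cam_to_world"]); q=M[:3,:3].T@(np.asarray(p)-M[:3,3]); s=np.array([q[0],-q[1]])/-q[2]
    s=s*(1+c["k1"]*(s@s)); return np.array([s[0]*c["fx"]+c["cx"],s[1]*c["fy"]+c["cy"]])
def tri(c1,p1,c2,p2):
    a,r=ray(c1,*p1);b,s=ray(c2,*p2)
    A=np.stack([r,-s],1);t=np.linalg.lstsq(A,b-a,rcond=None)[0]
    x,y=a+r*t[0],b+s*t[1];return (x+y)/2,np.linalg.norm(x-y)
def crop(c,name,u0,v0,w,h,k):
    im=c["image"][v0:v0+h,u0:u0+w,::-1]; im=cv2.resize(im,None,fx=k,fy=k,interpolation=cv2.INTER_CUBIC)
    cv2.imwrite("pics/"+name,im)
E
python3 - <<'E'
from h import *
crop(cam("side"),"s1.png",290,180,120,100,6)
crop(cam("top"),"t1.png",285,205,90,110,5)
E
```

```text
(no output)
```

View pics/s1.png

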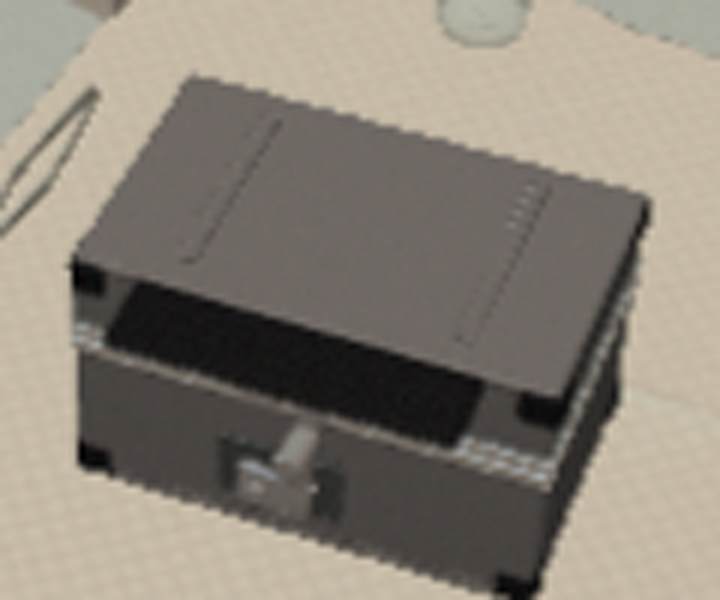

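View pics/t1.png

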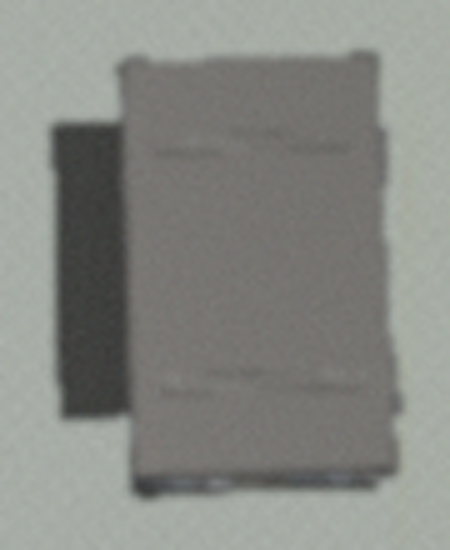

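Run:
```python
from h import *
s=cam("side");t=cam("top")
T=[onz(t,285+a/5-.4,205+b/5-.4,.130) for a,b in[(123,64),(378,58),(395,470),(133,474)]]
S=[onz(s,290+a/6-.4,180+b/6-.4,.130) for a,b in[(75,255),(195,77),(648,200),(560,395)]]
for n,P in(("T",T),("S",S)):
    P=np.array(P);print(n,np.round(P,3).tolist(),"c",np.round(P.mean(0),4))
    # order: front-far, back-far, back-near, front-near
    yv=(P[0]+P[1]-P[2]-P[3])/2; xv=(P[1]+P[2]-P[0]-P[3])/2
    print("w",np.linalg.norm(yv),"d",np.linalg.norm(xv),"yaw",np.arctan2(yv[1],yv[0])-np.pi/2,np.arctan2(xv[1],xv[0]))
L=[onz(t,285+a/5-.4,205+b/5-.4,.128) for a,b in[(54,123),(61,416)]]
d=L[0]-L[1];print("ledge",np.round(L,3),np.linalg.norm(d),np.arctan2(d[1],d[0])-np.pi/2)
Ls=[onz(s,290+a/6-.4,180+b/6-.4,.120) for a,b in[(107,345),(455,445)]]
d=Ls[0]-Ls[1];print("ledge side",np.round(Ls,3),np.linalg.norm(d),np.arctan2(d[1],d[0])-np.pi/2)
print("knob end guess", onz(s,290+280/6,180+460/6,.078))
print("beaker base",onz(t,449,246,0),"tape",onz(t,212.5,257,.0125))
```

```text
T [[0.592, 0.028, 0.13], [0.602, -0.1, 0.13], [0.396, -0.117, 0.13], [0.387, 0.011, 0.13]] c [ 0.4941 -0.0446  0.13  ]
w 0.2063234187370357 d 0.1282719338760634 yaw -1.4877399223323697 -1.4914639599849977
S [[0.592, 0.03, 0.13], [0.602, -0.095, 0.13], [0.396, -0.113, 0.13], [0.386, 0.01, 0.13]] c [ 0.4939 -0.0419  0.13  ]
w 0.20629803637710795 d 0.1240841366122305 yaw -1.4810435098041357 -1.4870347816321865
ledge [[0.559 0.061 0.128]
 [0.413 0.048 0.128]] 0.14724550626139415 -1.479733606044034
ledge side [[0.56  0.06  0.12 ]
 [0.414 0.045 0.12 ]] 0.146212584769151 -1.465805805127764
knob end guess [0.48540043 0.04931794 0.078     ]
beaker base [ 0.56532444 -0.35865147  0.        ] tape [0.49398476 0.28677817 0.0125    ]
```

The two views agree: the case origin is at about (0.494, -0.044), yaw about -1.485. The ledge and knob land where the given geometry puts them. The knob should be at (0.487, 0.041, 0.078). I'll carry the tool over, turning the jaw axis onto world x.

```bash
python3 -m pendant '[0.3,0.8,0.4,0,0,0.6,0, 0.3,1,0.4,0,0,0.6,0, 0.3,1,0.2,0,0,0.6,0, 0.3,1,0,0,0,0.6,0, 0.3,1,0,0,0,0.6,0, 0.3,1,0,0,0,0.6,0, 0.3,1,0,0,0,0.6,0, 0.3,1,0,0,0,0.6,0, 0.3,1,0,0,0,0.6,0, 0.3,1,0,0,0,0.6,0]' 20
```

```text
time_s: 1.55
tool_pos: [0.3948, -0.1953, 0.2627]
tool_rot: [-90.0, -0.0, -94.7]
force: [0.1, -0.2, -0.2]
grip_width: 0.0015
```

```bash
python3 -m pendant '[0.4,1,0,0,0,0.5,0, 0.4,1,0,0,0,0.5,0, 0.4,1,0,0,0,0,0, 0.4,1,0,0,0,0,0, 0.4,1,0,-0.9,-0.08,0,0, 0.4,1,0,-0.9,-0.08,0,0, 0.4,1,0,-0.9,-0.08,0,0, 0.4,1,0,-0.9,-0.08,0,0, 0,1,0,-0.9,-0.08,0,0, 0,0.5,0,-0.7,-0.06,0,0]' 20
python3 - <<'E'
from h import *
o=env.get_obs();print(np.round(o["qpos"],1))
E
```

```text
time_s: 2.8
tool_pos: [0.5217, 0.1866, 0.2599]
tool_rot: [-90.2, -52.2, -84.5]
force: [-25.2, -25.5, 30.2]
grip_width: 0.0004
[-13.3  34.4 -47.1  83.2  54.3 117.7 -54.1]
```

Run:
```python
from h import *
from scipy.spatial.transform import Rotation as R
o=env.get_obs();print(o["force"],o["wrist_torque"],o["tool_pos"],R.from_euler("xyz",o["tool_rot"],degrees=True).as_matrix().round(3))
c=cam("side");cv2.imwrite("pics/s2.png",c["image"][:,:,::-1])
c=cam("top");cv2.imwrite("pics/t2.png",c["image"][:,:,::-1]);print(env.get_obs()["force"],env.get_obs()["qpos"])
```

```text
[-25.16440246 -25.45686262  30.18671198] [-2.97768498  1.5219094  -1.94091573] [0.52166452 0.18659596 0.25985241] [[ 0.059  0.072  0.996]
 [-0.61  -0.787  0.093]
 [ 0.79  -0.613 -0.003]]
[-0.37658396  0.45385204 -0.38030419] [-13.61507272  34.38739353 -47.06958692  83.37092261  54.1342847
 117.48265051 -54.03137928]
```

View pics/s2.png

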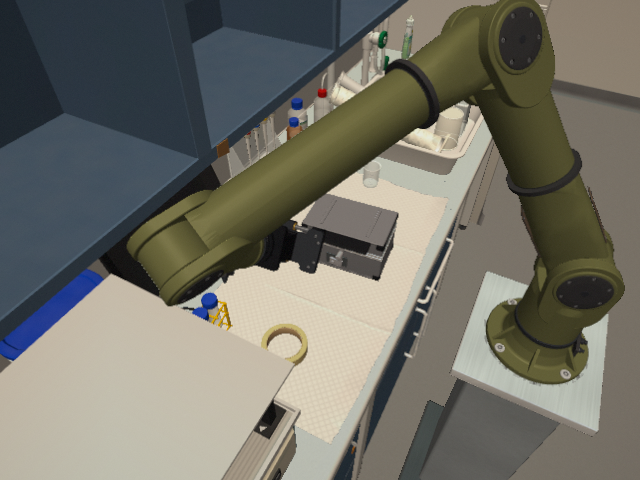

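View pics/t2.png

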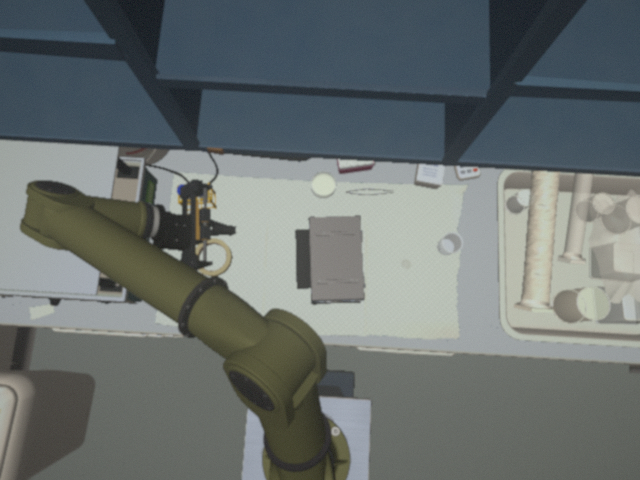

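The arm is reaching round from the left with joint 6 at its stop, and the force was a transient from that. I'll ease the tilt to about 43° and check how tall the white box on the left is.

```bash
python3 - <<'E'
from h import *
s=cam("side");t=cam("top")
print(tri(s,(293,366),t,(103,299)), tri(s,(293,366),t,(132,301)), tri(s,(103,275),t,(118,143)))
E
python3 -m pendant '[0,0,0,0.5,0.04,0,0, 0,-0.5,0,0.4,0.04,0,0, 0,-0.5,-0.4,0,0,0,0,0,-0.5,-0.4,0,0,0,0,0,0,0,0,0,0,0]'
python3 - <<'E'
from h import *
o=env.get_obs();print(np.round(o["qpos"],1))
E
```

```text
(array([0.35540488, 0.44908576, 0.29374137]), np.float64(0.013781972747668292)) (array([0.36739343, 0.41589781, 0.22647376]), np.float64(0.03290981254583533)) (array([0.7002166 , 0.4628628 , 0.31664076]), np.float64(0.02395762714786659))
time_s: 3.62
tool_pos: [0.5225, 0.118, 0.2317]
tool_rot: [-89.9, -43.2, -85.5]
force: [0.6, -0.3, 0.6]
grip_width: 0.0006
[ 1.000e-01  2.640e+01 -5.000e+01  9.230e+01  4.870e+01  1.049e+02
 -5.030e+01]
```

```bash
python3 -m pendant '[0,0,-0.6,0,0,0,0,0,0,-0.6,0,0,0,0,0,-0.1,-0.6,0,0,0,0,0,0,-0.4,0,0,0,0,0,-0.4,-0.45,0,0,0,0,0,0,0,0,0,0,0]'
python3 - <<'E'
from h import *
o=env.get_obs();print(np.round(o["qpos"],1))
crop(cam("side"),"s3.png",260,160,150,120,5)
E
```

```text
time_s: 4.38
tool_pos: [0.5216, 0.101, 0.123]
tool_rot: [-90.2, -43.2, -85.0]
force: [-0.8, 1.0, -0.3]
grip_width: 0.0003
[ -0.1  32.1 -47.7  99.1  51.8  96.7 -57.1]
```

View pics/s3.png

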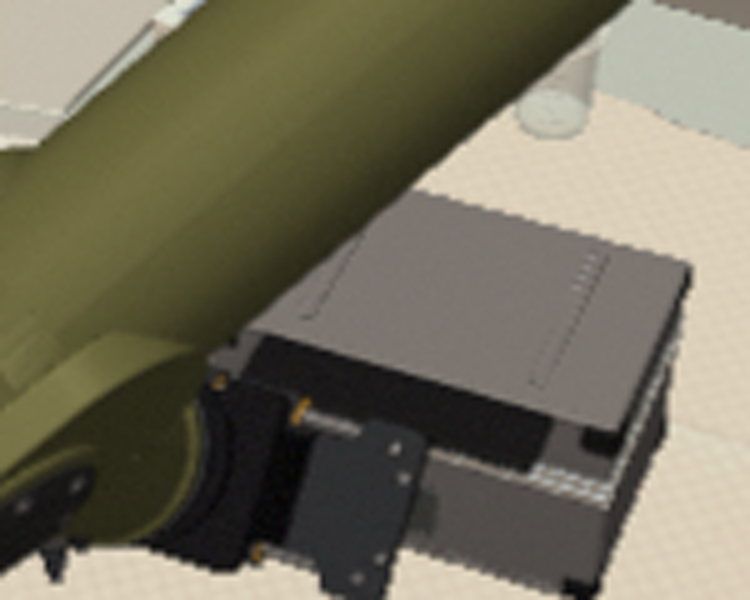

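The gripper is beside the front, with the fingers hidden behind the body in this view. I'll go in along the finger axis.

```bash
python3 -m pendant '[0,-0.35,-0.34,0,0,0,0,0,-0.35,-0.34,0,0,0,0,0,-0.35,-0.34,0,0,0,0,0,-0.35,-0.34,0,0,0,0,0,0,0,0,0,0,0,0,0,0,0,0,0,0]'
```

```text
time_s: 5.18
tool_pos: [0.5224, 0.0468, 0.0703]
tool_rot: [-89.9, -43.1, -85.1]
force: [-0.4, -0.3, -0.5]
grip_width: 0.0002
```

Run:
```python
from h import *
o=env.get_obs();print(np.round(o["qpos"],1))
crop(cam("top"),"t3.png",255,205,120,110,5)
```

```text
[  4.   32.8 -45.8 105.1  55.   89.7 -58.1]
```

View pics/t3.png

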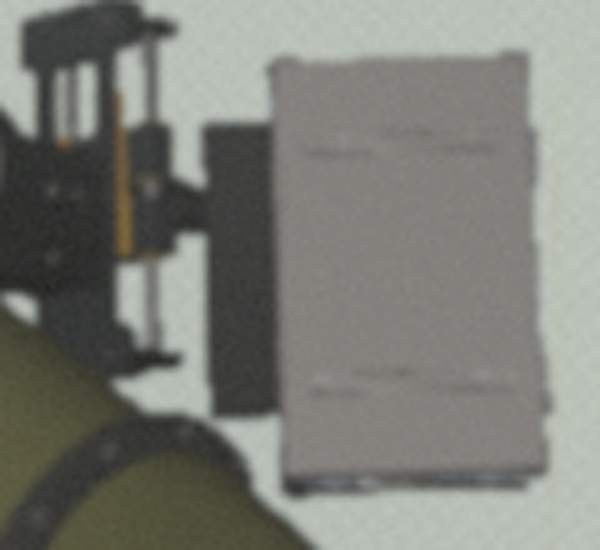

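```bash
python3 -m pendant '[-0.2,-0.01,0,0,0,0,0,-0.2,-0.02,-0.05,0,0,0,0,-0.2,-0.02,-0.1,0,0,0,0,-0.2,-0.02,-0.15,0,0,0,0]'; python3 -m pendant '[-0.2,-0.02,-0.2,0,0,0,0,-0.15,-0.01,-0.2,0,0,0,0,0,0,0,0,0,0,0]'
```

```text
time_s: 5.72
tool_pos: [0.4902, 0.0438, 0.0582]
tool_rot: [-89.8, -43.1, -85.1]
force: [0.6, 0.4, 1.1]
grip_width: 0.0001
time_s: 6.1
tool_pos: [0.4762, 0.0424, 0.041]
tool_rot: [-90.0, -43.1, -85.0]
force: [2.5, -0.5, -1.8]
grip_width: 0.0004
```

```bash
python3 -m pendant '[0.3,0.02,0,0,0,0,0,0,0.5,0.48,0,0,0,0,0,0.5,0.48,0,0,0,0,0,0.5,0.48,0,0,0,0,0,0.8,0.4,0,0,0,0,0,1,0,0,0,0,0,0,0,0,0,0,0,0]';  python3 - <<'E'
from h import *
c=cam("side");crop(c,"s4.png",290,180,120,100,6)
print(np.round(env.get_obs()["qpos"],1))
E
```

```text
time_s: 6.98
tool_pos: [0.4878, 0.1786, 0.1154]
tool_rot: [-90.1, -42.9, -84.8]
force: [1.0, 0.4, -1.1]
grip_width: 0.0006
[ -7.6  35.6 -48.9  96.3  49.7 100.5 -63.8]
```

View pics/s4.png

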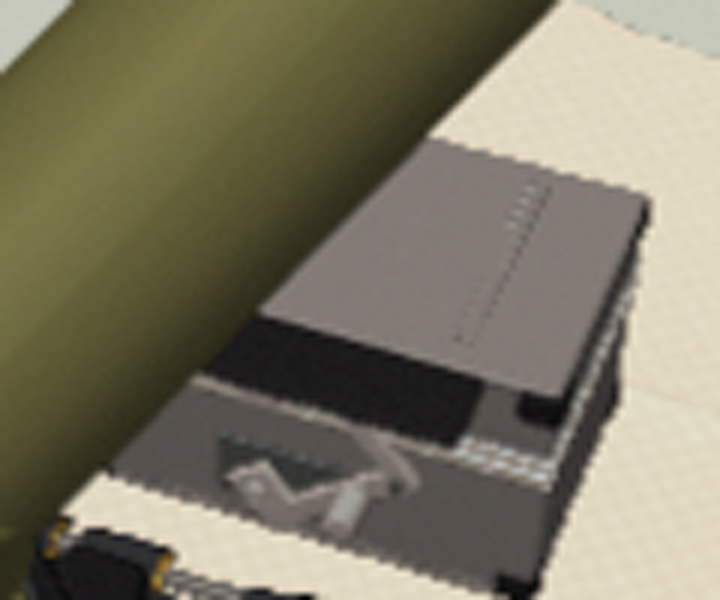

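The lever is clearly swung over, with its knob at crop (350,505) and the hook off to the right and down. The lid is still shut. Next I'll work out the lid-lift path.

```bash
cat > path.py <<'E'
import numpy as np
O=np.array([.494,-.0445]);yaw=-1.485
ex=np.array([np.cos(yaw),np.sin(yaw)]);ey=np.array([-ex[1],ex[0]])
def W(u,v,w): return np.r_[O+u*ex+v*ey,w]
def rot(p,f): return np.array([.065+p[0]*np.cos(f)+p[1]*np.sin(f),.085-p[0]*np.sin(f)+p[1]*np.cos(f)])
def tip(f,a,s=.025,h=.0095,v=.02):
    d=np.array([np.sin(a),-np.cos(a)]);n=np.array([np.cos(a),np.sin(a)])
    if f<np.pi/2-a: t=rot(np.array([-.166,.035]),f)-h*n+s*d
    else: t=rot(np.array([-.166+s,.035]),f)-h*n
    return W(t[0],v,t[1])
if __name__=="__main__":
    from h import *
    c=cam("side")
    for th in(.6,.8,1,1.2):
        A=.356+th; print(th,proj(c,W(-.096,.016-.0459*np.sin(A),.035+.0459*np.cos(A))))
    q=None
    for f in np.arange(0,1.76,.125):
        p=tip(f,np.radians(43));print(round(f,3),np.round(p,4),None if q is None else np.round((p-q)/.04,2)); q=p
E
python3 path.py
```

```text
0.6 [344.20188392 264.22259353]
0.8 [345.79613916 266.92520133]
1 [346.72806203 269.60105499]
1.2 [346.96822107 272.13851626]
0.0 [0.5061 0.0478 0.0952] None
0.125 [0.5066 0.0421 0.1157] [ 0.01 -0.14  0.51]
0.25 [0.5073 0.034  0.1352] [ 0.02 -0.2   0.49]
0.375 [0.5082 0.0235 0.1536] [ 0.02 -0.26  0.46]
0.5 [0.5093 0.0108 0.1705] [ 0.03 -0.32  0.42]
0.625 [ 0.5106 -0.0039  0.1857] [ 0.03 -0.37  0.38]
0.75 [ 0.512  -0.0204  0.199 ] [ 0.04 -0.41  0.33]
0.875 [ 0.5135 -0.0373  0.2092] [ 0.04 -0.42  0.25]
1.0 [ 0.5149 -0.0541  0.2161] [ 0.04 -0.42  0.17]
1.125 [ 0.5164 -0.0715  0.2208] [ 0.04 -0.44  0.12]
1.25 [ 0.5179 -0.0894  0.2234] [ 0.04 -0.45  0.06]
1.375 [ 0.5195 -0.1075  0.2236] [ 0.04 -0.45  0.01]
1.5 [ 0.521  -0.1255  0.2216] [ 0.04 -0.45 -0.05]
1.625 [ 0.5226 -0.1431  0.2174] [ 0.04 -0.44 -0.11]
1.75 [ 0.524 -0.16   0.211] [ 0.04 -0.42 -0.16]
```

Run:
```python
from path import *
from h import *
c=cam("side")
for th in(0,.12,.6,.7,.8,.9):
    A=.356+th
    print(th,*[np.round((proj(c,W(u,.016-.0459*np.sin(A),.035+.0459*np.cos(A)))-[290,180])*6+3) for u in(-.075,-.096)])
print("pivot",(proj(c,W(-.075,.016,.035))-[290,180])*6+3)
```

```text
0 [299. 431.] [280. 466.]
0.12 [310. 438.] [292. 473.]
0.6 [346. 473.] [328. 508.]
0.7 [352. 481.] [333. 516.]
0.8 [356. 489.] [338. 525.]
0.9 [359. 497.] [341. 533.]
pivot [260.63550129 489.74529992]
```

θ is about 0.75, so the latch is free. I'll slide the fingertips in under the ledge.

```bash
python3 -m pendant '[0.25,-0.95,0.35,0,0,0,0,0.2,-0.95,0.35,0,0,0,0,0,0,0,0,0,0,0,0,-0.34,-0.365,0,0,0,0,0,-0.34,-0.365,0,0,0,0,0,-0.34,-0.365,0,0,0,0,0,-0.34,-0.365,0,0,0,0,0,0,0,0,0,0,0]'
python3 - <<'E'
from h import *
crop(cam("top"),"t5.png",255,205,120,110,5)
E
```

```text
time_s: 8.12
tool_pos: [0.5053, 0.0429, 0.0839]
tool_rot: [-90.2, -43.2, -85.0]
force: [-0.7, 0.6, 0.7]
grip_width: 0.0004
```

View pics/t5.png

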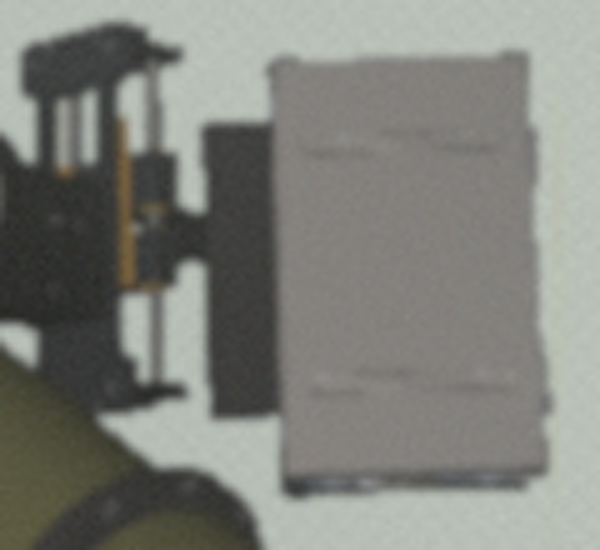

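Fingertips are under the ledge. Lifting along the arc, checking force.

```bash
python3 -m pendant '[0,0,0.25,0,0,0,0,0.01,-0.05,0.5,0,0,0,0,0.02,-0.2,0.5,0,0,0,0,0,0,0,0,0,0,0]'; python3 -m pendant '[0.02,-0.25,0.46,0,0,0,0,0.03,-0.32,0.42,0,0,0,0,0.03,-0.37,0.38,0,0,0,0,0,0,0,0,0,0,0]';python3 - <<'E'
from h import *
print(np.round(env.get_obs()["qpos"],1))
crop(cam("side"),"s6.png",260,150,160,130,5)
E
```

```text
time_s: 8.68
tool_pos: [0.5086, 0.0353, 0.1383]
tool_rot: [-89.6, -43.1, -85.3]
force: [0.2, 0.7, -0.4]
grip_width: 0.0005
time_s: 9.18
tool_pos: [0.5111, -0.0033, 0.1872]
tool_rot: [-89.7, -43.2, -85.3]
force: [0.2, -0.7, 0.3]
grip_width: 0.0005
[ 13.2  18.9 -49.4 105.5  49.2  92.  -44.9]
```

View pics/s6.png

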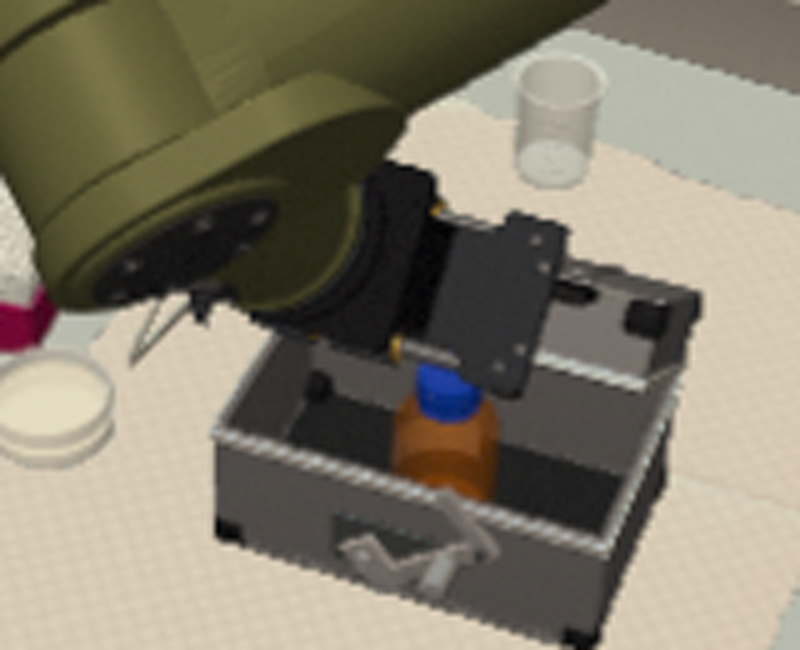

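The side view shows the bottle (blue cap at crop (447,390)) and the lid's inside already facing the camera, more open than I expected. I'll check from the top.

Run:
```python
from h import *
crop(cam("top"),"t6.png",255,195,150,120,5)
```

```text
(no output)
```

View pics/t6.png

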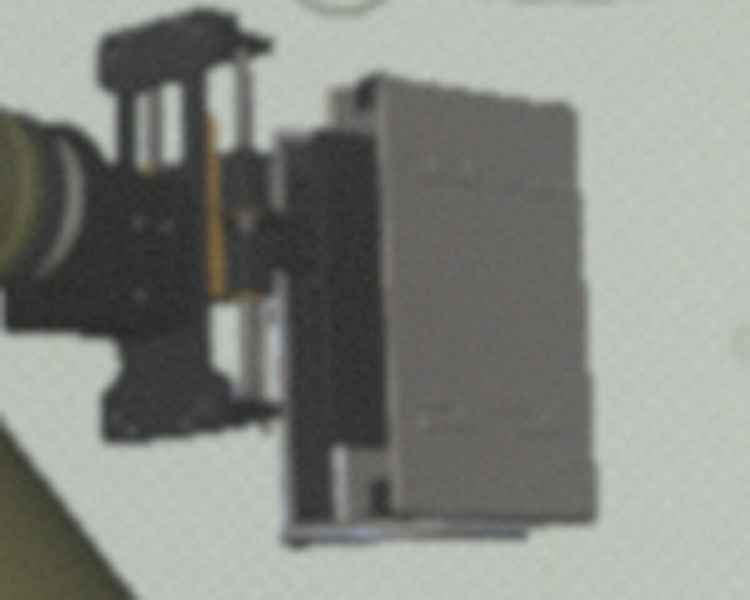

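The lid is about half open with the tip on its ledge, as planned. Continuing.

```bash
python3 -m pendant '[0.04,-0.41,0.33,0,0,0,0,0.04,-0.42,0.25,0,0,0,0,0.04,-0.42,0.17,0,0,0,0,0.04,-0.44,0.12,0,0,0,0,0,0,0,0,0,0,0]'; python3 -m pendant '[0.04,-0.45,0.06,0,0,0,0,0.04,-0.45,0.01,0,0,0,0,0.04,-0.45,-0.05,0,0,0,0,0,0,0,0,0,0,0]';python3 - <<'E'
from h import *
print(np.round(env.get_obs()["qpos"],1))
crop(cam("side"),"s7.png",260,150,160,130,5)
crop(cam("top"),"t7.png",255,195,150,120,5)
E
```

```text
time_s: 9.9
tool_pos: [0.5169, -0.0718, 0.2206]
tool_rot: [-89.9, -43.2, -85.2]
force: [-0.7, -0.2, -0.0]
grip_width: 0.0004
time_s: 10.4
tool_pos: [0.5227, -0.1291, 0.2245]
tool_rot: [-89.7, -43.5, -85.4]
force: [0.9, -3.2, 6.9]
grip_width: 0.0007
[ 25.5  10.4 -45.8 107.9  49.3  83.7 -30.4]
```

View pics/s7.png

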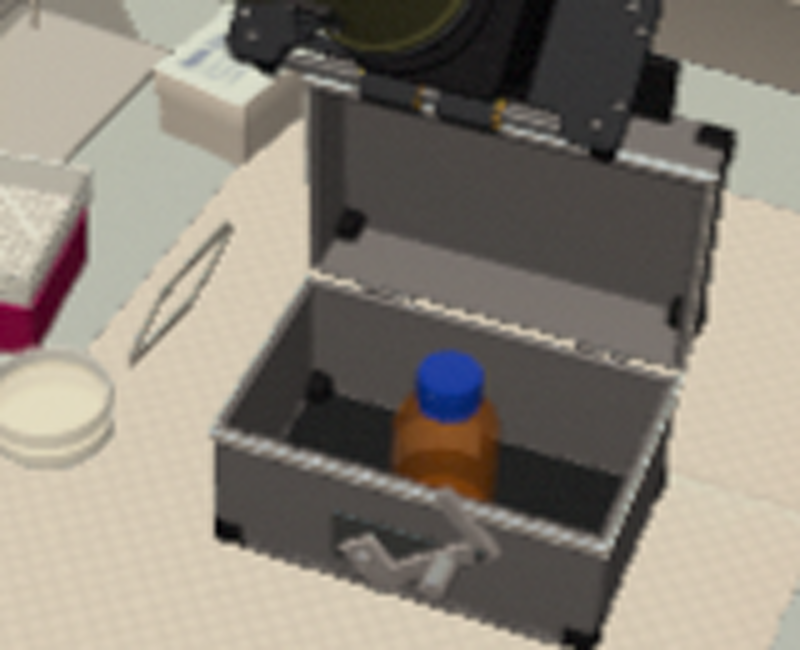

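View pics/t7.png

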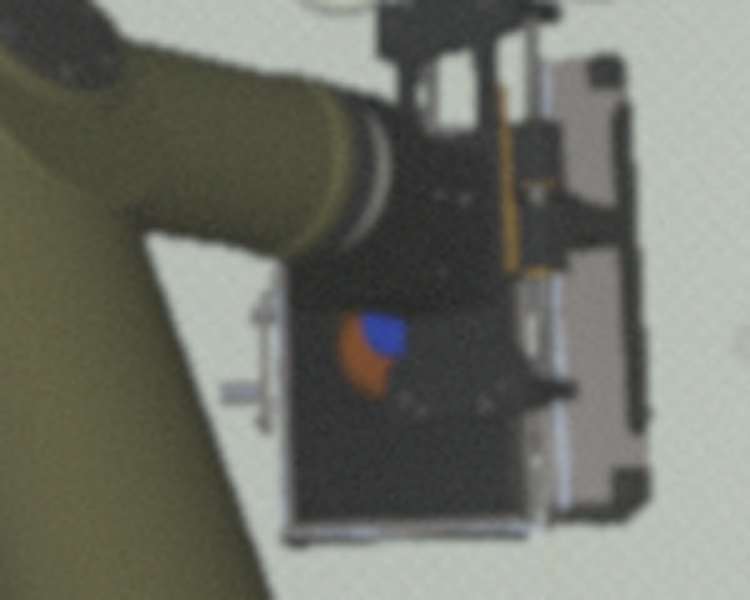

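The lid is about upright. I'll push a little further for margin, keeping the tip off the lid's front wall.

```bash
python3 -m pendant '[0.02,-0.2,0.08,0,0,0,0,0.03,-0.35,-0.03,0,0,0,0,0.02,-0.3,-0.08,0,0,0,0,0,0,0,0,0,0,0]'
python3 - <<'E'
from h import *
crop(cam("side"),"s8.png",260,150,160,130,5)
crop(cam("top"),"t8.png",255,195,150,120,5)
E
```

```text
time_s: 11.0
tool_pos: [0.5241, -0.1613, 0.2202]
tool_rot: [-90.0, -43.2, -85.2]
force: [1.2, -3.4, 0.7]
grip_width: 0.0005
```

View pics/s8.png

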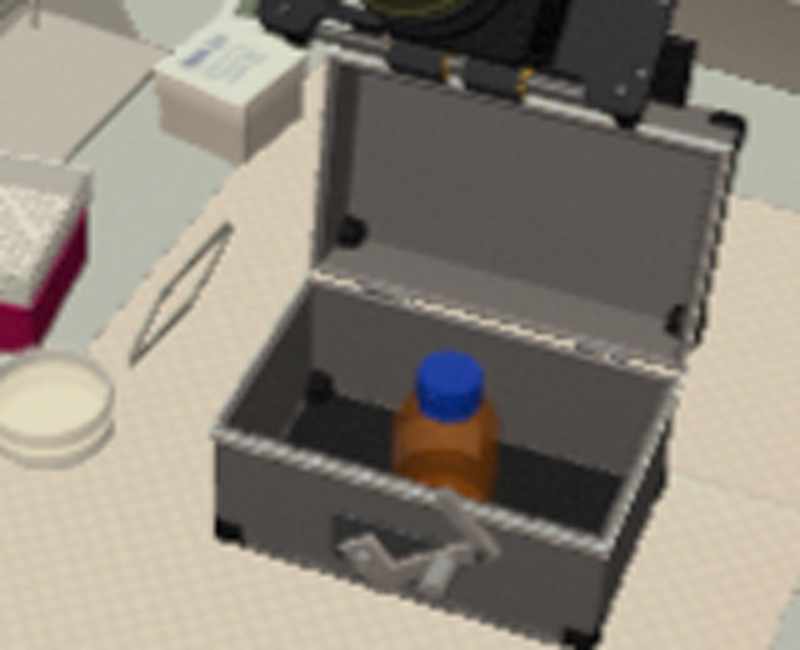

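View pics/t8.png

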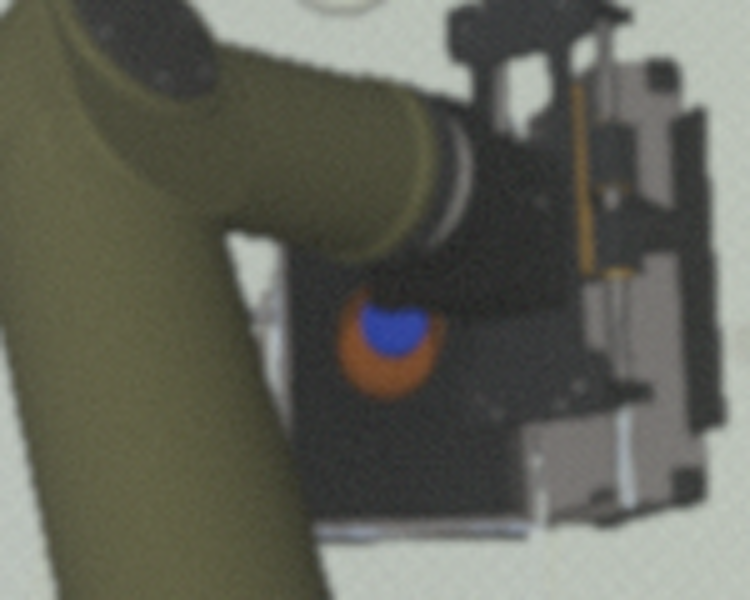

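The lid is past upright, about 1.7 rad, and the bottle is standing. Backing off and turning the tool down.

```bash
python3 -m pendant '[0,0.6,0.5,0,0,0,0,0,0.8,0.7,0,0,0,0,0,0.8,0.7,0,0,0,0,0,1,0.3,0.8,0.07,0,0,0,1,0,0.9,0.08,0,40,0,1,0,0.9,0.08,0,87,0,1,0,0.9,0.08,0,87,0,0,0,0.8,0.07,0,87,0,0,0,0,0,0,87]'
python3 - <<'E'
from h import *
from path import *
print(np.round(env.get_obs()["qpos"],1))
for n in("side","top"):
    c=cam(n);cv2.imwrite(f"pics/{n}9.png",c["image"][:,:,::-1])
    h=cv2.cvtColor(c["image"],cv2.COLOR_RGB2HSV)
    m=((h[:,:,0]>105)&(h[:,:,0]<130)&(h[:,:,1]>150)&(h[:,:,2]>100)).astype(np.uint8)
    N,l,st,ce=cv2.connectedComponentsWithStats(m)
    for i in range(1,N):
        if st[i,4]>30 and 250<ce[i][0]<400:
            p=onz(c,*ce[i],.108); print(n,st[i],ce[i],p); q=p[:2]-O; print("case xy",q@ex,q@ey)
E
```

```text
time_s: 12.22
tool_pos: [0.5248, 0.086, 0.3077]
tool_rot: [-90.1, -0.1, -85.4]
force: [-0.2, -0.0, 0.4]
grip_width: 0.0424
[ 33.9   5.6 -49.1  90.6   4.3  85.9 -10.7]
side [289 117   8  10  59] [292.54237288 121.16949153] [ 0.8728622  -0.40033709  0.108     ]
case xy 0.3869933567710753 0.34697657719599084
side [344 220  12  14 133] [349.26315789 226.51879699] [ 0.49160694 -0.03205379  0.108     ]
case xy -0.012605494120232194 -0.0013177304196436924
top [328 254  11  11  93] [333.21505376 259.        ] [ 0.4926861  -0.03846823  0.108     ]
case xy -0.006122170231874804 -0.0007921970049348919
```

View pics/side9.png

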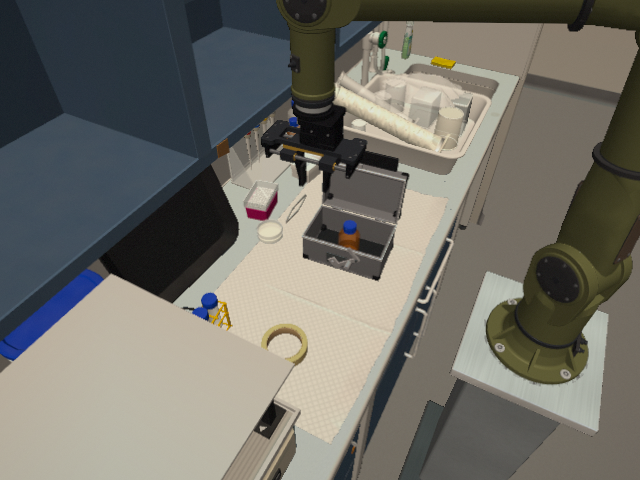

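View pics/top9.png

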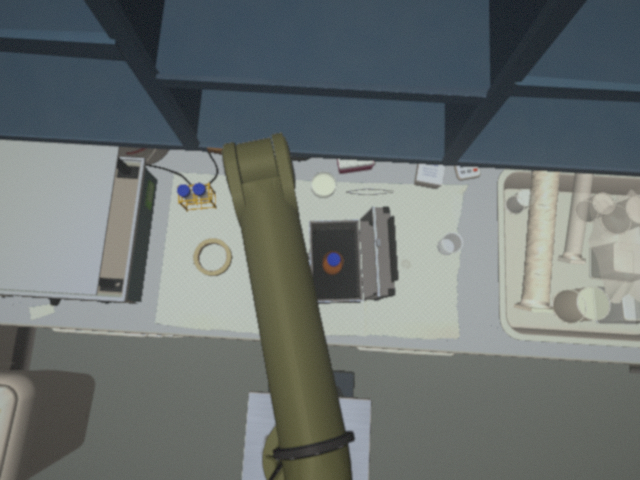

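Cap centre: the top view gives (0.4925, -0.038), and the side view agrees once the cap's visible side is allowed for. The bottle is near (0.492, -0.039), and the lid stands open by itself. I'll move over it and descend.

```bash
python3 -m pendant '[-0.2,-0.8,0,0,0,0,87,-0.2,-0.8,0,0,0,0,87,-0.2,-0.8,0,0,0,0,87,-0.2,-0.7,0,0,0,0,87,0,0,-1,0,0,0,87,0,0,-1,0,0,0,87,0,0,-1,0,0,0,87,0,0,0,0,0,0,87]'
python3 - <<'E'
from h import *
crop(cam("side"),"s10.png",260,150,160,130,5)
crop(cam("top"),"t10.png",255,195,150,120,5)
E
```

```text
time_s: 13.32
tool_pos: [0.49, -0.0324, 0.1854]
tool_rot: [-90.4, 0.1, -84.8]
force: [0.1, -0.5, 0.7]
grip_width: 0.0871
```

View pics/s10.png

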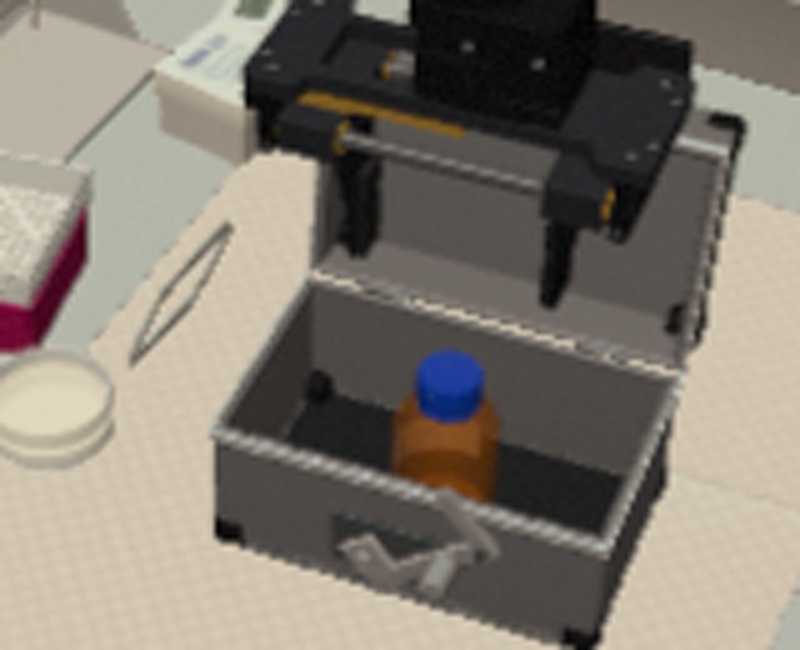

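The fingers hang open above the bottle, either side of it. Descending with a small correction.

```bash
python3 -m pendant '[0.06,-0.17,-0.7,0,0,0,87,0,0,-0.8,0,0,0,87,0,0,-0.8,0,0,0,87,0,0,-0.7,0,0,0,87,0,0,-0.4,0,0,0,87,0,0,0,0,0,0,87]'
python3 - <<'E'
from h import *
crop(cam("side"),"s11.png",260,150,160,130,5)
E
```

```text
time_s: 14.18
tool_pos: [0.4954, -0.041, 0.0525]
tool_rot: [-90.0, 0.1, -85.0]
force: [0.2, 0.9, 0.6]
grip_width: 0.0869
```

View pics/s11.png

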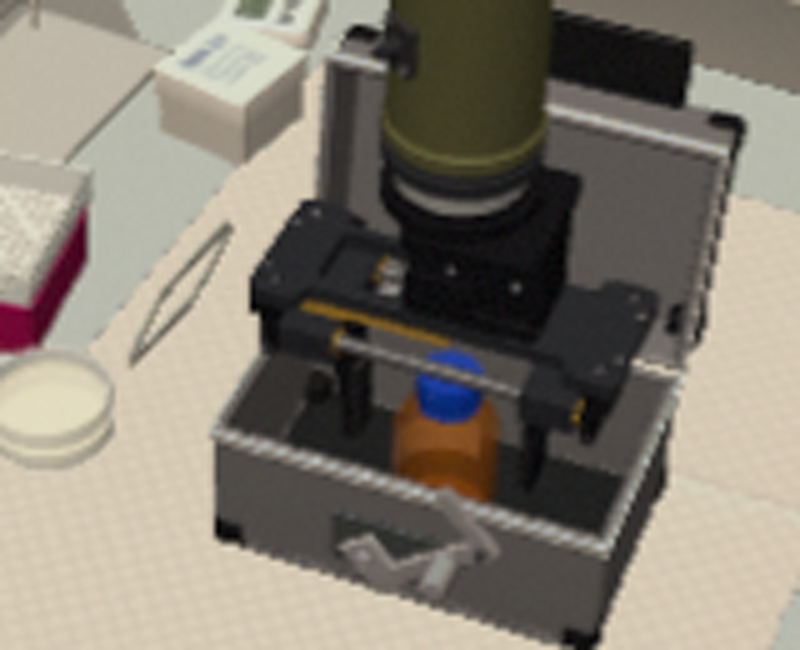

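```bash
python3 -m pendant '[-0.05,0,-0.1,0,0,0,87,0,0,0,0,0,0,60,0,0,0,0,0,0,50,0,0,0,0,0,0,45,0,0,0,0,0,0,45,0,0,0,0,0,0,45,0,0,0,0,0,0,45,0,0,0,0,0,0,45]' 20
```

```text
time_s: 15.22
tool_pos: [0.4932, -0.0412, 0.0482]
tool_rot: [-90.0, 0.1, -85.0]
force: [-0.4, -0.9, 1.2]
grip_width: 0.0545
```

The jaws stopped at 54.5 mm, close to the 56 mm diameter. Lifting.

```bash
python3 -m pendant '[0,0,0.2,0,0,0,45,0,0,0.4,0,0,0,45,0,0,0.7,0,0,0,45,0,0,0.7,0,0,0,45,0,0,0.6,0,0,0,45,0,0,0,0,0,0,45]' 20
python3 - <<'E'
from h import *
crop(cam("side"),"s12.png",260,150,160,130,5)
E
```

```text
time_s: 15.98
tool_pos: [0.4947, -0.0412, 0.1547]
tool_rot: [-89.7, -0.1, -85.0]
force: [0.2, 0.1, -0.5]
grip_width: 0.0544
```

View pics/s12.png

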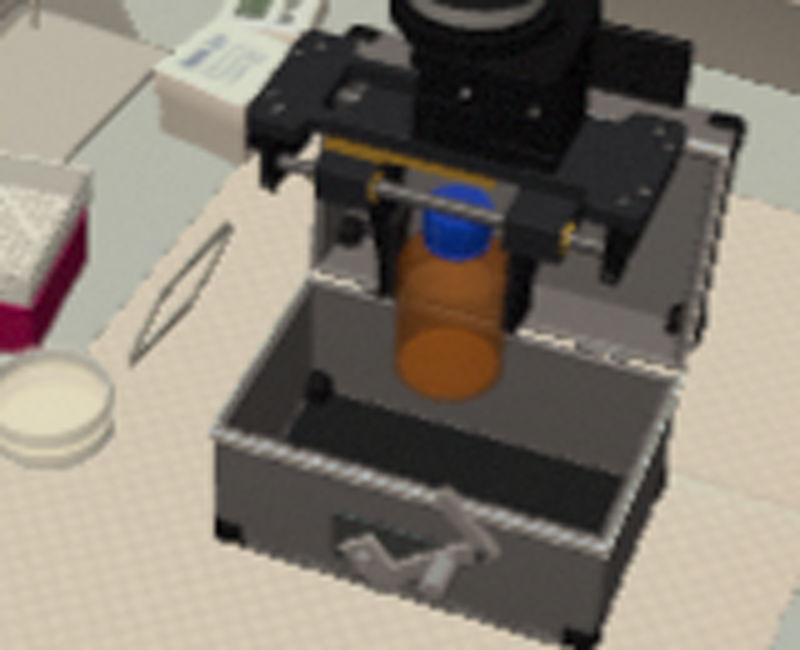

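The bottle is hanging upright with its base clear of the rim. I'll carry it over the front to y≈0.145, between the case and the tape.

```bash
python3 -m pendant '[0,0.3,0.2,0,0,0,45,-0.1,0.7,0.1,0,0,0,45,-0.1,0.8,0,0,0,0,45,-0.1,0.8,0,0,0,0,45,-0.1,0.8,0,0,0,0,45,-0.1,0.8,0,0,0,0,45,0,0.4,0,0,0,0,45,0,0,-0.5,0,0,0,45,0,0,0,0,0,0,45]' 20
python3 - <<'E'
from h import *
cv2.imwrite("pics/side13.png",cam("side")["image"][:,:,::-1])
E
```

```text
time_s: 17.15
tool_pos: [0.471, 0.1434, 0.1425]
tool_rot: [-90.3, 0.1, -84.9]
force: [0.2, -0.9, -0.6]
grip_width: 0.0543
```

View pics/side13.png

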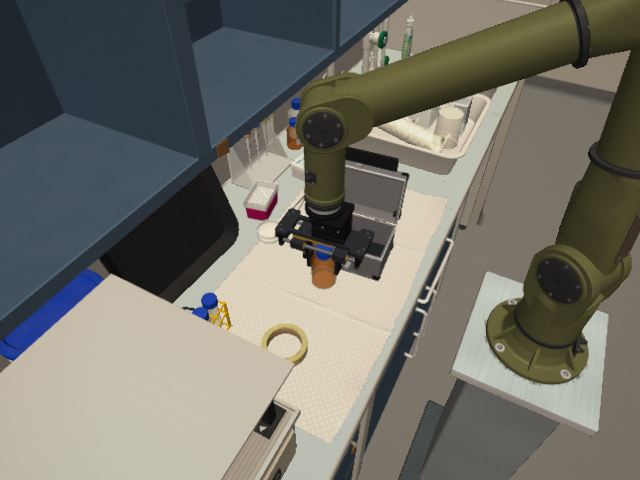

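Clear of everything, so I'll lower it.

```bash
python3 -m pendant '[0,0,-0.6,0,0,0,45,0,0,-0.6,0,0,0,45,0,0,-0.5,0,0,0,45,0,0,-0.4,0,0,0,45,0,0,-0.2,0,0,0,45,0,0,-0.08,0,0,0,45,0,0,0,0,0,0,45]' 20
```

```text
time_s: 18.08
tool_pos: [0.4733, 0.143, 0.0493]
tool_rot: [-90.0, 0.1, -85.0]
force: [0.3, 0.6, -1.7]
grip_width: 0.0547
```

```bash
python3 -m pendant '[0,0,-0.08,0,0,0,45,0,0,-0.06,0,0,0,45,0,0,0,0,0,0,45]' 20;  python3 -m pendant '[0,0,-0.05,0,0,0,45,0,0,0,0,0,0,45]' 20
```

```text
time_s: 18.45
tool_pos: [0.4729, 0.1428, 0.0432]
tool_rot: [-90.0, 0.1, -85.0]
force: [0.2, -0.3, -1.2]
grip_width: 0.055
time_s: 18.7
tool_pos: [0.4733, 0.1429, 0.0422]
tool_rot: [-90.0, 0.0, -85.0]
force: [-3.6, -1.2, 6.7]
grip_width: 0.0547
```

Contact with the bench: 6.7 N at TCP z 0.042, as predicted. Releasing and rising.

```bash
python3 -m pendant '[0,0,0,0,0,0,60,0,0,0,0,0,0,70,0,0,0,0,0,0,87,0,0,0,0,0,0,87,0,0,0,0,0,0,87,0,0,0,0,0,0,87]' 20 ; python3 -m pendant '[0,0,0.4,0,0,0,87,0,0,0.6,0,0,0,87,0,0,0.9,0,0,0,87,0,0,0.9,0,0,0,87,0,0,0.9,0,0,0,87,-0.1,0.2,1,0,0,0,87,0,0,0.5,0,0,0,87,0,0,0,0,0,0,87]'
python3 - <<'E'
from h import *
for n in("side","top"):cv2.imwrite(f"pics/{n}14.png",cam(n)["image"][:,:,::-1])
E
```

```text
time_s: 19.45
tool_pos: [0.473, 0.1428, 0.0413]
tool_rot: [-90.0, 0.1, -85.0]
force: [-0.2, -0.6, -1.5]
grip_width: 0.0863
time_s: 20.45
tool_pos: [0.47, 0.1515, 0.2516]
tool_rot: [-89.8, 0.0, -85.0]
force: [-0.8, -0.1, -0.0]
grip_width: 0.0872
```

View pics/side14.png

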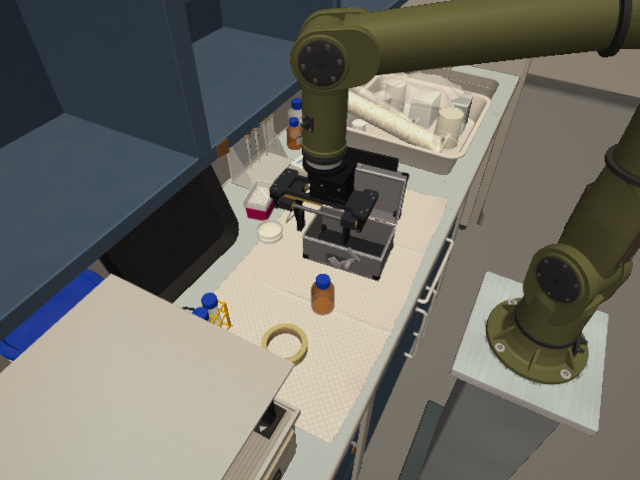

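View pics/top14.png

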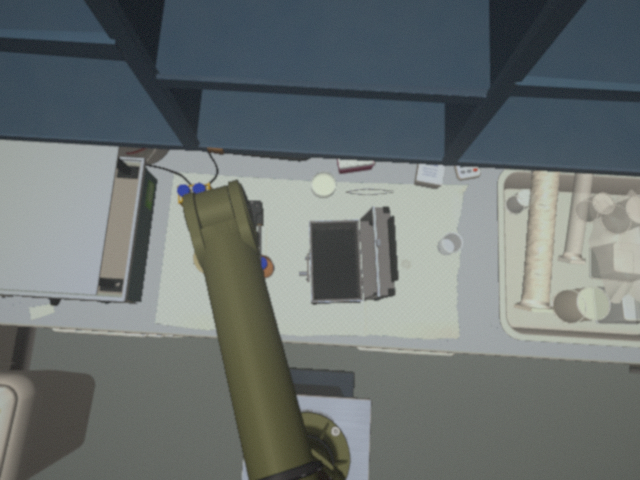

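Run:
```python
from h import *
from path import *
c=cam("side");h=cv2.cvtColor(c["image"],cv2.COLOR_RGB2HSV)
print("cap",proj(c,(.473,.143,.105)),"base",proj(c,(.473,.143,0)))
m=((h[:,:,0]>105)&(h[:,:,0]<130)&(h[:,:,1]>150)&(h[:,:,2]>100)).astype(np.uint8)
N,l,st,ce=cv2.connectedComponentsWithStats(m)
print([(s.tolist(),np.round(x,1)) for s,x in zip(st,ce) if s[4]>60 and 300<x[0]<345])
for f in(1.35,1.5,1.6,1.7,1.8):
    p=rot(np.array([-.130,0]),f);print(f,proj(c,W(p[0],-.105,p[1])),proj(cam("top"),W(p[0],-.105,p[1])))
crop(c,"s15.png",290,150,130,140,4);crop(cam("top"),"t15.png",230,195,180,120,4)
print(env.get_obs()["time_s"])
```

```text
cap [323.34240567 277.57286883] base [323.10081404 305.56216459]
[([0, 0, 640, 480, 304055], array([321.9, 238.9])), ([316, 274, 14, 15, 170], array([322.2, 280.8]))]
1.35 [399.94802679 193.19707603] [355.18606313 296.62298465]
1.5 [402.32235917 187.52195641] [363.76877796 296.29541931]
1.6 [403.80536919 184.30274288] [369.49813273 296.13440336]
1.7 [405.18899523 181.57043679] [375.14423608 296.02192243]
1.8 [406.45901613 179.34584475] [380.63211179 295.95933295]
20.9
```

View pics/s15.png

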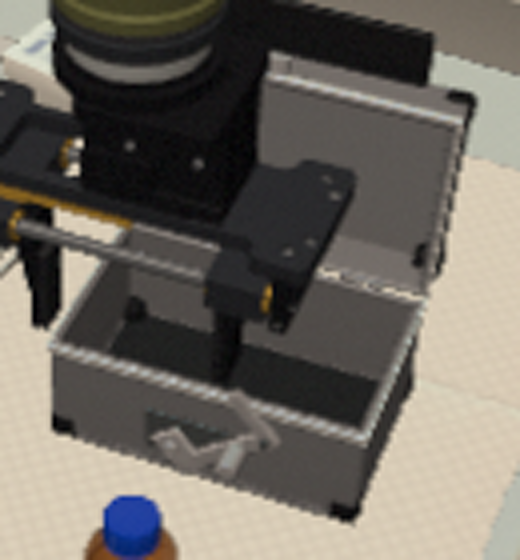

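View pics/t15.png

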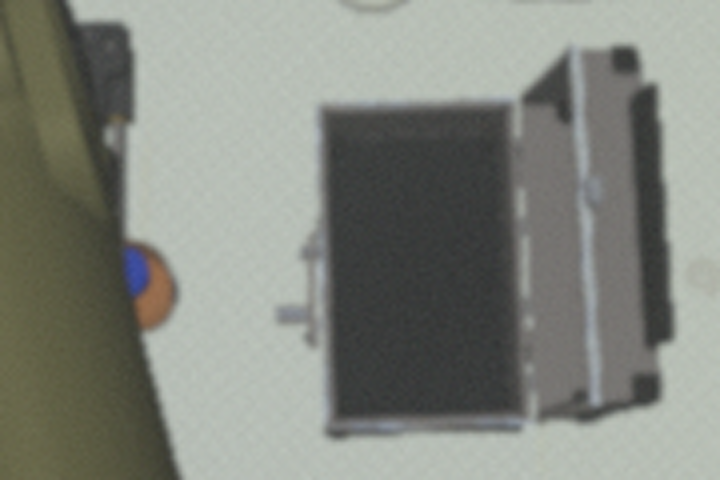

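The lid's rim corner, at side (405,180) and top (379,296), puts the lid at about 1.7 rad. The bottle stands where I released it, and its cap pixel matches the prediction. Handing in.

Run:
```python
from h import *
print(env.sign_off()); print(env.get_obs()["time_s"])
```

```text
the job is handed in; nothing more can be done
None
the job is handed in; nothing more can be done
```

I handed the job in at about 21 s of the 72 s allowed; no verdict was reported. I swung the latch clear, opened the lid by its ledge, then stood the bottle on the bench in front of the case.

- **Latch:** I pushed the knob round to about 0.75 rad by the side view, with the lid still shut.
- **Lid:** I lifted it with closed fingertips until it was past upright. In the last pictures, with nothing touching it, it stood at about 1.70 rad (side view) and 1.75 rad (top view).
- **Bottle:** I gripped the body at 54.5 mm opening with 20 N and set it down with light bench contact (6.7 N) at about (0.473, 0.143). That is about 185 mm in front of the case's middle. It looked upright, and its cap was within about 3 pixels of the predicted spot.
- **Surroundings:** The tape roll, wire rack and beaker looked unmoved by eye; I did not re-measure them. The gripper ended open at z = 0.25 m, clear of everything.

**Disagreements and hitches:**
- Joint 6 reached its stop once while I was tilting the tool in free space, with a passing force reading of about 47 N, so I eased the tilt.
- The knob angle worked out from the finger position was somewhat larger than the one from the picture. Both were above 0.5 rad.

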